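# Transfer a row of samples into the four-place rack, reversed

### The job

Move the four sample containers from the row of grey carriers into the four places of the white rack, one in each place, in the reverse order: the one that stands furthest left as the robot sees it goes into the place furthest right, and so on, so that the row ends up mirrored. Leave each standing upright on the bottom of its recess, and do not disturb the glass beaker between the two rows.

Things in the scene. Friction and masses are not known exactly. Their poses are not given: they have to be found in the camera images.
- vial_mid (a point): Small white screw-cap vial: round body 22 mm in diameter and 46 mm high, white ribbed cap 18 mm in diameter, 54 mm high in all; loose, weighs well under 100 g. The point is its centre, half-way up; its z axis points up.
- jar_mid (a point): Squat round jar of amber glass with a flat white lid, 30 mm in diameter (lid 29 mm), 50 mm high; loose, weighs well under 100 g. The point is its centre, half-way up; its z axis points up.
- tube_mid (a point): Slender round steel sample tube with a dark steel cap, 18 mm in diameter, 72 mm high; loose, weighs well under 100 g. The point is its centre, half-way up; its z axis points up.
- flask_mid (a point): Square white plastic bottle, 26 x 26 mm and 44 mm high, with a round black cap 20 mm in diameter, 60 mm high in all; the faces of its body look along its x and y axes; loose, weighs well under 100 g. The point is its centre, half-way up; its z axis points up.
- carrier_vial: Round grey single carrier in which the vial stands at the start; fixed to the thin tray beside its three likes, 56 mm apart in a straight row that runs roughly from the robot's left to its right. Shallow cup 48 mm across and 8 mm high: recess 40 mm across, floor 3 mm above its origin, which is the centre of its underside, 4 mm above the worktop. Its y axis runs along the row to the left, x away from the robot.
- carrier_jar: Round grey single carrier in which the jar stands at the start; fixed to the thin tray beside its three likes, 56 mm apart in a straight row that runs roughly from the robot's left to its right. Shallow cup 48 mm across and 8 mm high: recess 40 mm across, floor 3 mm above its origin, which is the centre of its underside, 4 mm above the worktop. Its y axis runs along the row to the left, x away from the robot.
- carrier_tube: Round grey single carrier in which the tube stands at the start; fixed to the thin tray beside its three likes, 56 mm apart in a straight row that runs roughly from the robot's left to its right. Shallow cup 48 mm across and 8 mm high: recess 40 mm across, floor 3 mm above its origin, which is the centre of its underside, 4 mm above the worktop. Its y axis runs along the row to the left, x away from the robot.
- carrier_flask: Round grey single carrier in which the square bottle stands at the start; fixed to the thin tray beside its three likes, 56 mm apart in a straight row that runs roughly from the robot's left to its right. Shallow cup 48 mm across and 8 mm high: recess 40 mm across, floor 3 mm above its origin, which is the centre of its underside, 4 mm above the worktop. Its y axis runs along the row to the left, x away from the robot.
- rack: Flat white four-place rack, the target: one fixed block 56 x 224 mm, 8 mm high, with four round recesses 40 mm across in one row, floor 3 mm above its underside, 5 mm deep. Origin at the centre of its underside, on the worktop; its y axis runs along the row to the robot's left, x away from the robot; the recess centres are at y = +84, +28, -28, -84 mm, x = 0.
- beaker: Bystander: small empty clear beaker, 52 mm in diameter, 66 mm high, standing loose on the worktop between the two rows in front of the hotplate (88 mm high, its front 0.48 m ahead of the robot). A wall shelf hangs 0.57 m above the worktop further back, from 0.61 m ahead of the robot. Origin at the centre of its underside.
Not all that is in view belongs to the job. What is shaped like the part that bears tube_mid but blue is not meant.

How it is judged:
By the outcome, as a careful person would: the job done as asked, in the order asked, and still so for the second after the job is handed in, with the robot touching nothing.
It also fails if it takes over 115 s, if anything falls off the work surface, if the arm or the gripper's body presses on something with over 40 N, if the wrist force passes 120 N, or if a joint passes its speed limit or range.

### The arm

A 7-joint arm with a two-finger parallel gripper is mounted at the origin on a cart in front of the work surface, level with it; the furniture and walls round the work are solid. World frame = base frame: x ahead of the robot, y to its left, z up, the work surface at z = 0. Lengths are in mm, angles in rad, forces in N, time in s.
With the tool pointing down it reaches from about 425 to 925 mm from the base axis. Payload 6.8 kg.
Tool frame: the origin (TCP) lies on the centre line of the jaws, within the pads' length; the fingertips stand bot.tip_reach ahead of it and the grasp point (between the pads) lies 5 mm behind it (bot.tip_reach is the distance from the TCP to the fingertips, in mm); z points along the fingers, y is the line along which they close (so a half turn about z gives the same grasp; the last joint's range is limited). The gripper opens to 88 mm and grips with 3 to 60 N. Pads are 20 mm wide; open, the fingers measure 115 mm over their backs; the gripper's body (75 mm by 178 mm) begins 61 mm behind the grasp point.
Start: joints at [1.072, 0.477, 0.022, 1.555, -0.011, 1.109, -0.083], TCP at [257.137, -624.122, 236.664] pointing down, gripper open.
Joint ranges: [-2.96, 2.96], [-0.34, 2.1], [-1.41, 1.46], [0.24, 2.44], [-1.37, 4.51], [0.17, 1.92], [-2.96, 2.96]. Speed limits (rad/s): [2.39, 2.39, 3.14, 3.14, 3.14, 3.14, 3.14].

### API

Orientations are given as a rotation vector (axis times angle).
In Python, from cell import bot, eyes, close_job gives the robot as it stands.
- The arm moves only by the tool apply_moves, never from a script. Its argument "plan" is a list of rows, each a list of 7 numbers: the shift along the tool's x, y, z in units of 4 cm (1.0 is 4 cm), then the turn, a rotation vector about the tool's x, y, z in units of 4 degrees (1.0 is 4 degrees), then the opening, from 0 (shut) to 1 (fully open). A call has 1 to 12 rows; each row shifts and turns the commanded pose from where the row before left it, along the tool's axes as they then stand; what a row does not reach is not made up. A row lasts 1/12 s, in which the tool goes at most 41.7 mm and 7.16 degrees, less where a joint would pass 70% of its speed; a pose out of reach is approached as far as the arm can. A call with a number of a shift or a turn outside -1 to 1 is refused whole. A call with a gripper value outside its range is refused whole. The fingers move at their own pace and stop on an object; "force" is the grip in N (left out, the last holds). Time passes only in rows, so rows that do not move let the fingers close. It gives the time, the measured TCP pose, the force, the opening and the grip force at its end, in the units of the state.
- bot.observe(): the state, without advancing time (a new reading comes with each control period).
- eyes.snapshot(name): name is "side" or "top" or "wrist"; returns (picture, depth): 400x640x3 uint8, blue, green, red; 400x640 float32, mm along the optical axis (not along the pixel's ray), 0 where there is no reading.
- eyes.camera_model(name): a dict with "fov_y" (degrees; the focal length in pixels is half the picture's height over the tangent of half this angle, whatever the lens; pixels are square), "cx", "cy" (the principal point, pixels), "rvec" (rotation vector, rad) and "tvec" (3), from world to camera coordinates, as OpenCV has them. Camera axes: x right, y down, z forward; pixel columns grow to the right and rows downward; lengths in mm; the calibration is good to about 2 mm. A picture is of the moment at which its call begins: read the wrist's pose just before it. camera_model takes no time and is no camera call; for the wrist camera it gives the pose at the moment of the call.
- close_job(): hands the job in; it is judged then, once.
The state is a dict: "t": time; "joint_positions": joint angles; "joint_vel": joint speeds; "joint_efforts": joint torques, N m; "tool_pos": TCP position; "ee_rot": TCP orientation; "ft_force": force on the tool from outside, world axes, zero at the start; "torque": the same for the moment, N m; "opening": opening from 0.0 (shut) to 1.0 (fully open); "gripper_force": force on a finger pad.
Only numpy, scipy, OpenCV 4.12 (cv2) and the standard library are available. Lean on these libraries where they do the work, as an engineer would, in place of code of your own. Each camera call takes 0.05 s, during which the arm holds its last target. There are 200 camera calls.

## Working session

There is one attempt and no reset: what is moved stays moved. The work goes in short steps, Python scripts to look and compute and a tool call to move; the robot and the scene stay as the last step left them, time stands still between calls to the robot, and variables do not carry over. Pictures are saved under pics/ and viewed, at most 14 in all, crops included, and the job is handed in when it is done.

Besides the shell and the picture viewer there is one more tool, called after "Request:" as name(argument=value, ...), one argument or row to a line, values as JSON. apply_moves: Moves the arm, as the interface text tells. Its arguments: {"type":"object","properties":{"plan":{"type":"array","items":{"type":"array","items":{"type":"number"}}},"force":{"type":"number"}},"required":["plan"]}

```bash
mkdir -p pics; ls; python3 - <<'E'
from cell import bot, eyes
import cv2,numpy as np
print(bot.observe(), bot.tip_reach)
for n in ("top","side"):
    p,d=eyes.snapshot(n); cv2.imwrite(f"pics/{n}0.png",p); np.save(f"{n}0.npy",d)
    print(eyes.camera_model(n))
E
```

```text
pics
{'t': 0.0, 'joint_positions': array([ 1.07191625,  0.47780176,  0.02234069,  1.55644644, -0.01151528,
        1.10932638, -0.08309291]), 'joint_vel': array([-5.53011575e-04, -9.59493754e-05,  1.46535884e-03, -1.29452248e-03,
        3.57312200e-04,  1.77059254e-03, -1.03280271e-03]), 'joint_efforts': array([-4.52915401e-04, -5.82849598e+01,  1.53440349e+00, -2.72605205e+01,
       -5.43532823e-02,  1.69019890e-02,  1.47593964e-04]), 'tool_pos': array([ 256.87948723, -623.57245483,  235.68274609]), 'ee_rot': array([-3.08005183e+00, -6.09622475e-01,  7.56234351e-04]), 'ft_force': array([ 0.16424477, -0.68242672, -0.00677467]), 'torque': array([-0.00935498, -0.00778953, -0.01596152]), 'gripper_force': 0.0, 'opening': 1.00241882225647} 14.0
{'fov_y': 48.767095581786634, 'cx': 318.1629145069394, 'cy': 199.82806359253522, 'rvec': array([ 2.02936083, -2.19921426,  0.22361661]), 'tvec': array([  -4.68814892,  498.97951015, 1299.60395572])}
{'fov_y': 50.36743920673271, 'cx': 320.7506714423467, 'cy': 208.15768265037576, 'rvec': array([ 0.60143971, -2.52598793,  1.37642161]), 'tvec': array([425.29483549, 197.53905275, 911.57429879])}
```

View pics/top0.png

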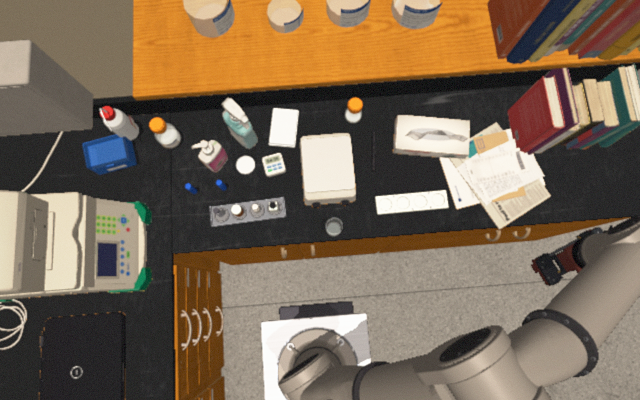

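View pics/side0.png

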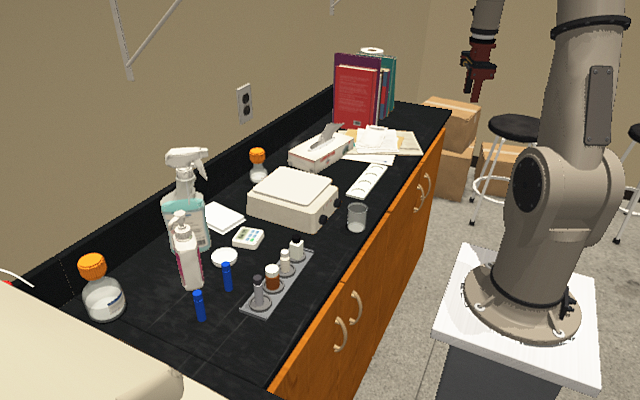

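The top view shows the carriers at (222..275, 210), the rack at (375–447, 202) and the beaker at (334, 226). There are two blue look-alike tubes at (190,187) and (221,185). Those are out; the steel tube is the grey one in the carrier at (222,213), and I'll confirm that in a crop.

```bash
cat > h.py <<'E'
import numpy as np, cv2
from scipy.spatial.transform import Rotation as R
from cell import bot, eyes
def K(m,h=400):
    f=h/2/np.tan(np.radians(m["fov_y"]/2)); return f,m["cx"],m["cy"]
def world(m,d,u=None,v=None):
    f,cx,cy=K(m); 
    if u is None: v,u=np.mgrid[:d.shape[0],:d.shape[1]]
    p=np.stack([(u-cx)/f*d,(v-cy)/f*d,d],-1)
    r=R.from_rotvec(m["rvec"]).as_matrix()
    return (p-m["tvec"])@r
def onplane(m,u,v,z):
    f,cx,cy=K(m); r=R.from_rotvec(m["rvec"]).as_matrix()
    c=-r.T@m["tvec"]; ray=r.T@np.array([(u-cx)/f,(v-cy)/f,1])
    return c+ray*(z-c[2])/ray[2]
def proj(m,P):
    f,cx,cy=K(m); q=R.from_rotvec(m["rvec"]).apply(np.atleast_2d(P))+m["tvec"]
    return q[:,:2]/q[:,2:]*f+[cx,cy]
def snap(n,name=None):
    m=eyes.camera_model(n); p,d=eyes.snapshot(n)
    if name: cv2.imwrite(f"pics/{name}.png",p)
    return m,p,d
E
python3 - <<'E'
from h import *
m=eyes.camera_model("top"); d=np.load("top0.npy"); p=cv2.imread("pics/top0.png"); W=world(m,d)
ms=eyes.camera_model("side"); s=cv2.imread("pics/side0.png")
a=cv2.resize(p[165:245,170:460],None,fx=2.7,fy=2.7,interpolation=cv2.INTER_CUBIC)
b=cv2.resize(s[215:330,180:380],None,fx=3,fy=3,interpolation=cv2.INTER_CUBIC)
c=np.zeros((a.shape[0]+b.shape[0],800,3),np.uint8); c[:a.shape[0],:a.shape[1]]=a[:, :800]; c[a.shape[0]:,:b.shape[1]]=b
cv2.imwrite("pics/crop1.png",c)
for u,v in [(222,213),(238,211),(257,209),(273,205),(334,226)]: print(u,v,onplane(m,u,v,50).round())
for u,v in [(376,204),(446,201)]: print(onplane(m,u,v,8).round())
# rack pixels: white in region
E
```

```text
222 213 [480. 251.  50.]
238 211 [482. 202.  50.]
257 209 [484. 144.  50.]
273 205 [492.  94.  50.]
334 226 [413. -86.  50.]
[ 478. -226.    8.]
[ 470. -447.    8.]
```

View pics/crop1.png

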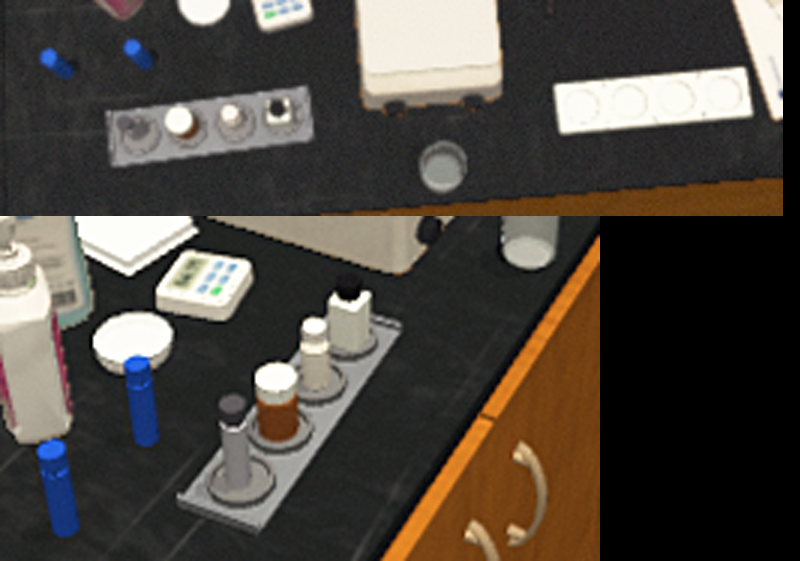

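Left to right the crop shows steel tube, amber jar, white vial, square bottle. The free-standing blue tubes at top-view (190,187) and (221,185) are decoys. The targets are tube → rack y −84, jar → −28, vial → +28, flask → +84.

```bash
cat >> h.py <<'E'
def plan(x,y,z,yawdeg=0,s=None):
    """yaw: angle of tool y axis, mod 180, from world x. prints turn then shift in units"""
    s=s or bot.observe(); r=R.from_rotvec(s["ee_rot"]).as_matrix()
    cur=np.degrees(np.arctan2(r[1,1],r[0,1])); dy=(yawdeg-cur+90)%180-90
    # turn about tool z (down) is negative world yaw
    r2=r@R.from_rotvec([0,0,-np.radians(dy)]).as_matrix()
    sh=r2.T@(np.array([x,y,z])-s["tool_pos"])
    print("yaw",cur.round(2),"turn_z units",round(-dy/4,3),"shift units",(sh/40).round(3),"tilt",r[:,2].round(4))
E
python3 - <<'E'
from h import *
m=eyes.camera_model("wrist"); r=R.from_rotvec(m["rvec"]).as_matrix(); s=bot.observe()
T=R.from_rotvec(s["ee_rot"]).as_matrix()
print("cam in tool",T.T@(-r.T@m["tvec"]-s["tool_pos"]),"\n",(T.T@r.T).round(3),m["fov_y"])
plan(430,-336,300,0); plan(430,-336,300,-2)
print(T.round(3))
E
```

```text
cam in tool [  68.53500396   -0.66779464 -148.49640497] 
 [[-0.001 -0.968 -0.25 ]
 [ 1.    -0.001  0.001]
 [-0.001 -0.25   0.968]] 64.64172592909463
yaw -67.61 turn_z units -16.902 shift units [ 7.194  4.326 -1.598] tilt [-7.0e-04  1.4e-03 -1.0e+00]
yaw -67.61 turn_z units -16.402 shift units [ 7.34   4.072 -1.598] tilt [-7.0e-04  1.4e-03 -1.0e+00]
[[ 0.925  0.381 -0.001]
 [ 0.381 -0.925  0.001]
 [-0.    -0.002 -1.   ]]
```

Request:
apply_moves(
  plan=[
    [0,0,-0.1,0,0,-1,1],
    [0,0,-0.1,0,0,-1,1],
    [0,0,-0.1,0,0,-1,1],
    [0,0,-0.1,0,0,-1,1],
    [0,0,-0.1,0,0,-1,1],
    [0,0,-0.1,0,0,-1,1],
    [0,0,-0.1,0,0,-1,1],
    [0,0,-0.1,0,0,-1,1],
    [0,0,-0.1,0,0,-1,1],
    [0,0,-0.1,0,0,-1,1],
    [0,0,-0.1,0,0,-1,1],
    [0,0,-0.1,0,0,-1,1],
  ],
)

```text
t: 1.1
tool_pos: [257.0, -623.8, 284.3]
ee_rot: [-2.563, -1.814, -0.0]
ft_force: [0.2, -0.4, 0.1]
opening: 0.995
gripper_force: 0.0
```

Request:
apply_moves(
  plan=[
    [0,0,0,0,0,-1,1],
    [0,0,0,0,0,-1,1],
    [0,0,0,0,0,-1,1],
    [0,0,0,0,0,-1,1],
    [0,0,0,0,0,-0.9,1],
    [0.8,0.6,0,0,0,0,1],
    [0.8,0.6,0,0,0,0,1],
    [0.8,0.6,0,0,0,0,1],
    [0.8,0.6,0,0,0,0,1],
    [0.8,0.6,0,0,0,0,1],
    [0.8,0.6,0,0,0,0,1],
    [0.8,0.6,0,0,0,0,1],
  ],
)

```text
t: 2.1
tool_pos: [425.7, -398.4, 284.4]
ee_rot: [-2.222, -2.221, 0.0]
ft_force: [0.3, -0.1, -0.0]
opening: 0.997
gripper_force: 0.0
```

```bash
python3 - <<'E'
from h import *
plan(474,-336,290)
E
```

```text
yaw -0.03 turn_z units -0.006 shift units [ 1.559  1.207 -0.14 ] tilt [-5.e-04  2.e-04 -1.e+00]
```

Request:
apply_moves(
  plan=[
    [0.8,0.6,0,0,0,0,1],
    [0.8,0.6,0,0,0,0,1],
    [0,0,0,0,0,0,1],
    [0,0,0,0,0,0,1],
    [0,0,0,0,0,0,1],
  ],
)

```text
t: 2.52
tool_pos: [472.7, -336.6, 284.3]
ee_rot: [-2.221, -2.221, 0.001]
ft_force: [-0.3, -0.7, 0.2]
opening: 1.004
gripper_force: 0.0
```

```bash
python3 - <<'E'
from h import *
m,p,d=snap("wrist","w_rack"); np.savez("w_rack",d=d,**m)
W=world(m,d)
# rack mask: z between 5 and 12, white
g=p.min(2); M=((W[...,2]>4)&(W[...,2]<14)&(g>140)).astype(np.uint8)
n,l,st,c=cv2.connectedComponentsWithStats(M)
i=1+st[1:,4].argmax(); ys,xs=np.nonzero(l==i)
P=np.array([onplane(m,u,v,8)[:2] for u,v in zip(xs,ys)],np.float32)
print(st[i],cv2.minAreaRect(P), np.median(W[...,2][l==i]))
plan(480,170,290)
E
```

```text
[ 298   82   44  165 4346] ((476.9507751464844, -336.3678894042969), (55.86635971069336, 223.28530883789062), 0.6253035664558411) 8.414797050069119
yaw -0.12 turn_z units -0.03 shift units [12.686  0.197 -0.148] tilt [-1.1e-03 -3.0e-04 -1.0e+00]
```

View pics/w_rack.png

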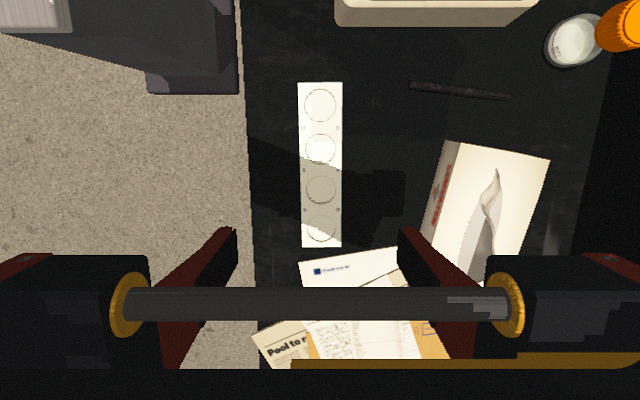

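The wrist view shows the rack in full at columns 298–342, rows 82–247. It fits a 55.9×223.3 mm rectangle centred at (477.0, −336.4) with 0.6° yaw. Next, the carriers.

Request:
apply_moves(
  plan=[
    [1,0,0,0,0,0,1],
    [1,0,0,0,0,0,1],
    [1,0,0,0,0,0,1],
    [1,0,0,0,0,0,1],
    [1,0,0,0,0,0,1],
    [1,0,0,0,0,0,1],
    [1,0,0,0,0,0,1],
    [1,0,0,0,0,0,1],
    [1,0,0,0,0,0,1],
    [1,0,0,0,0,0,1],
    [1,0,0,0,0,0,1],
    [1,0,0,0,0,0,1],
  ],
)

```text
t: 3.57
tool_pos: [473.6, 143.5, 284.8]
ee_rot: [2.226, 2.216, -0.0]
ft_force: [1.3, -0.2, -0.1]
opening: 1.004
gripper_force: 0.0
```

Request:
apply_moves(
  plan=[
    [0.5,0.2,0,0,0,0,1],
    [0,0,0.5,0,0,0,1],
    [0,0,0.5,0,0,0,1],
    [0,0,0.5,0,0,0,1],
    [0,0,0,0,0,0,1],
    [0,0,0,0,0,0,1],
    [0,0,0,0,0,0,1],
  ],
)

```text
t: 4.15
tool_pos: [482.2, 163.1, 225.6]
ee_rot: [2.224, 2.219, 0.001]
ft_force: [-0.1, 0.7, 0.9]
opening: 1.005
gripper_force: 0.0
```

```bash
python3 - <<'E'
from h import *
m,p,d=snap("wrist","w_car"); np.savez("w_car",d=d,**m)
W=world(m,d); print(bot.observe()["tool_pos"])
M=((W[...,2]>22)&(W[...,2]<90)&(np.hypot(W[...,0]-484,W[...,1]-170)<130)).astype(np.uint8)
n,l,st,c=cv2.connectedComponentsWithStats(M)
for i in range(1,n):
    if st[i,4]>40:
        w=W[l==i]; zt=np.percentile(w[:,2],95); t=w[w[:,2]>zt-4]; 
        print(st[i],"ztop",zt.round(1),"top mid",((t.min(0)+t.max(0))/2).round(1),"size",np.ptp(t,axis=0).round(1))
cv2.imwrite("pics/w_car_c.png",cv2.resize(p[0:300,180:480],None,fx=2,fy=2,interpolation=cv2.INTER_CUBIC))
E
```

```text
[482.25333564 163.43471882 225.89222487]
[311  67  20  26 412] ztop 80.5 top mid [485.9 265.9  79.1] size [16.7 17.3  4.3]
[394  81  32  23 537] ztop 73.7 top mid [572.4 254.8  72.4] size [17.1 17.3  4.9]
[309 125  28  31 681] ztop 58.7 top mid [488.2 209.2  57.5] size [26.7 27.3  4.1]
[313 181  22  26 421] ztop 62.8 top mid [490.8 151.9  61.2] size [16.4 17.   4.7]
[314 225  23  34 721] ztop 68.4 top mid [491.3  98.2  67.1] size [20.  19.9  5.4]
```

View pics/w_car_c.png

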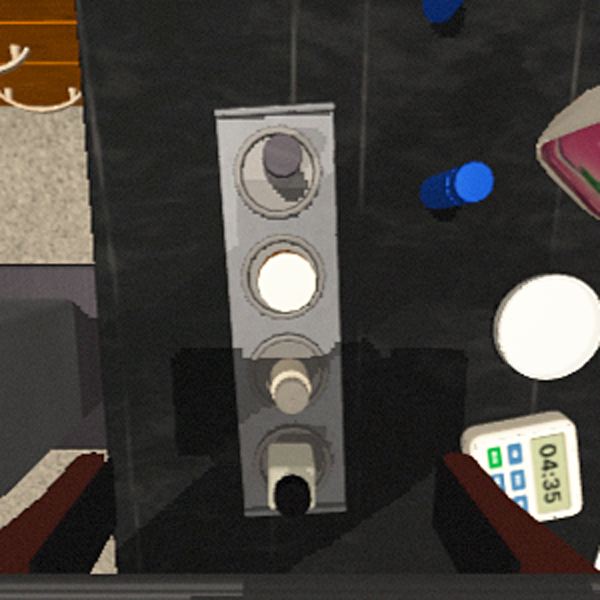

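The crop shows tube (282,155), jar (287,281), vial (291,390) and flask (292,493) standing in their carriers, with the blue decoy at (470,182). I'll start with the flask after measuring its body yaw.

```bash
python3 - <<'E'
from h import *
z=np.load("w_car.npz"); m={k:z[k] for k in("rvec","tvec")}; m.update({k:float(z[k]) for k in("fov_y","cx","cy")})
W=world(m,z["d"])
A=np.hypot(W[...,0]-491,W[...,1]-98)<25
b=W[A&(W[...,2]>47)&(W[...,2]<57)]
print(len(b),b.min(0).round(1),b.max(0).round(1),np.median(b[:,2]),cv2.minAreaRect(b[:,:2].astype(np.float32)))
f=W[A&(W[...,2]>20)&(W[...,2]<46)]; f=f[f[:,1]>100]
print(len(f),np.degrees(np.arctan(np.polyfit(f[:,0],f[:,1],1)[0])), f.min(0),f.max(0))
for x,y in [(491,98),(491,151.9),(488,209),(486,266)]: plan(x,y,36,2)
E
```

```text
244 [479.1  85.1  47.1] [503.4 110.6  56.5] 51.016345165204825 ((491.3033142089844, 97.90320587158203), (25.46189308166504, 24.36083221435547), 89.71946716308594)
170 0.149375995792587 [478.97815494 107.57416432  20.04899099] [504.15185869 110.90681159  45.7148178 ]
yaw -0.1 turn_z units -0.526 shift units [-1.644  0.153  4.747] tilt [ 1.7e-03  5.0e-04 -1.0e+00]
yaw -0.1 turn_z units -0.526 shift units [-0.298  0.2    4.748] tilt [ 1.7e-03  5.0e-04 -1.0e+00]
yaw -0.1 turn_z units -0.526 shift units [1.131 0.175 4.748] tilt [ 1.7e-03  5.0e-04 -1.0e+00]
yaw -0.1 turn_z units -0.526 shift units [2.557 0.175 4.749] tilt [ 1.7e-03  5.0e-04 -1.0e+00]
```

Request:
apply_moves(
  plan=[
    [-0.82,0.11,0,0,0,0,1],
    [-0.82,0.11,0,0,0,0,1],
    [0,0,0.7,0,0,0,1],
    [0,0,0.7,0,0,0,1],
    [0,0,0.7,0,0,0,1],
    [0,0,0.7,0,0,0,1],
    [0,0,0.7,0,0,0,1],
    [0,0,0.6,0,0,0,1],
    [0,0,0.4,0,0,0,1],
    [0,0,0.2,0,0,0,1],
    [0,0,0,0,0,0,1],
    [0,0,0,0,0,0,1],
  ],
)

```text
t: 5.2
tool_pos: [491.0, 98.4, 37.6]
ee_rot: [2.221, 2.22, 0.002]
ft_force: [1.2, 0.8, 0.8]
opening: 0.999
gripper_force: 0.0
```

```bash
python3 - <<'E'
from h import *
plan(491.3,97.9,36)
E
```

```text
yaw -0.03 turn_z units -0.007 shift units [-0.012  0.007  0.04 ] tilt [ 1.4e-03  2.0e-04 -1.0e+00]
```

Request:
apply_moves(
  plan=[
    [0,0,0,0,0,0,0.4],
    [0,0,0,0,0,0,0.3],
    [0,0,0,0,0,0,0.2],
    [0,0,0,0,0,0,0.2],
    [0,0,0,0,0,0,0.2],
    [0,0,0,0,0,0,0.1],
    [0,0,0,0,0,0,0],
    [0,0,0,0,0,0,0],
    [0,0,0,0,0,0,0],
    [0,0,0,0,0,0,0],
  ],
  force=15,
)

```text
t: 6.03
tool_pos: [491.2, 98.4, 37.0]
ee_rot: [2.221, 2.22, 0.003]
ft_force: [0.3, -0.5, 0.4]
opening: 0.296
gripper_force: 14.9
```

Request:
apply_moves(
  plan=[
    [0,0,-0.2,0,0,0,0],
    [0,0,-0.5,0,0,0,0],
    [0,0,-0.8,0,0,0,0],
    [0,0,-0.8,0,0,0,0],
    [0,0,-0.8,0,0,0,0],
    [0,0,-0.8,0,0,0,0],
    [0,0,-0.1,0,0,0,0],
    [0,0,0,0,0,0,0],
    [0,0,0,0,0,0,0],
  ],
)

```text
t: 6.78
tool_pos: [489.4, 97.9, 196.3]
ee_rot: [-2.222, -2.221, 0.001]
ft_force: [0.7, -0.4, -0.0]
opening: 0.297
gripper_force: 15.0
```

```bash
cat >> h.py <<'E'
RC=np.array([477.0,-336.4]); th=np.radians(0.63)
def place(y): return RC+y*np.array([-np.sin(th),np.cos(th)])
E
python3 - <<'E'
from h import *
for y in (84,28,-28,-84): print(y,place(y).round(1))
x,y=place(84); plan(x,y,32)
m,p,d=snap("wrist"); cv2.imwrite("pics/fl_grip.png",p[150:400])
E
```

```text
84 [ 476.1 -252.4]
28 [ 476.7 -308.4]
-28 [ 477.3 -364.4]
-84 [ 477.9 -420.4]
yaw -0.02 turn_z units -0.004 shift units [-8.755 -0.33   4.114] tilt [-7.e-04 -6.e-04 -1.e+00]
```

View pics/fl_grip.png

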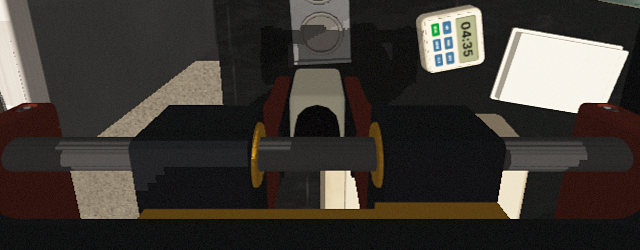

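The flask is gripped upright (at about (318,90) in this crop). Now I carry it over the rack.

Request:
apply_moves(
  plan=[
    [-0.4,0,0,0,0,0,0],
    [-0.9,-0.03,0,0,0,0,0],
    [-0.9,-0.03,0,0,0,0,0],
    [-0.9,-0.04,0,0,0,0,0],
    [-0.9,-0.04,0,0,0,0,0],
    [-0.9,-0.04,0,0,0,0,0],
    [-0.9,-0.04,0,0,0,0,0],
    [-0.9,-0.04,0,0,0,0,0],
    [-0.9,-0.04,0,0,0,0,0],
    [-0.9,-0.03,0,0,0,0,0],
    [-0.25,0,0,0,0,0,0],
    [0,0,0,0,0,0,0],
  ],
)

```text
t: 7.83
tool_pos: [474.9, -255.0, 194.5]
ee_rot: [-2.226, -2.212, 0.003]
ft_force: [-0.5, 0.8, -0.5]
opening: 0.293
gripper_force: 15.0
```

Request:
apply_moves(
  plan=[
    [0,0,0.7,0,0,0,0],
    [0,0,0.7,0,0,0,0],
    [0,0,0.7,0,0,0,0],
    [0,0,0.6,0,0,0,0],
    [0,0,0.3,0,0,0,0],
    [0,0,0,0,0,0,0],
    [0,0,0,0,0,0,0],
    [0,0,0,0,0,0,0],
  ],
)

```text
t: 8.5
tool_pos: [477.8, -251.3, 77.8]
ee_rot: [2.22, 2.221, 0.001]
ft_force: [0.7, -0.5, -0.4]
opening: 0.299
gripper_force: 15.0
```

```bash
python3 - <<'E'
from h import *
x,y=place(84); plan(x,y+.5,33)
m,p,d=snap("wrist"); cv2.imwrite("pics/fl_ov.png",cv2.resize(p[150:350,220:420],None,fx=3,fy=3,interpolation=cv2.INTER_CUBIC))
E
```

```text
yaw 0.04 turn_z units 0.01 shift units [-0.015 -0.045  1.119] tilt [ 1.5e-03 -4.0e-04 -1.0e+00]
```

View pics/fl_ov.png

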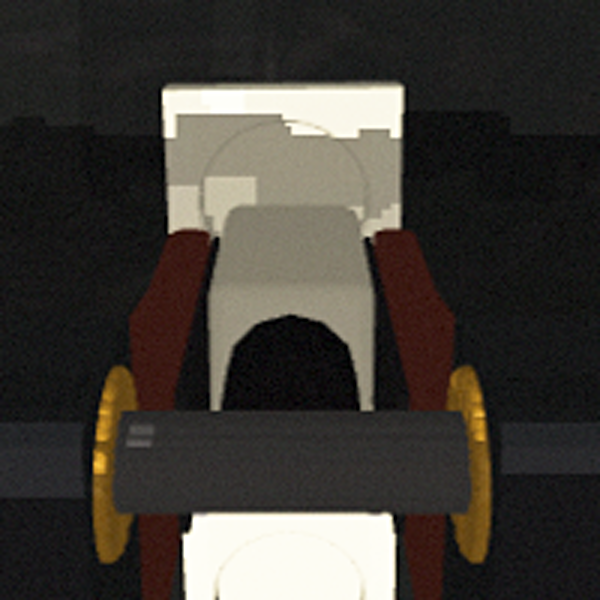

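```bash
python3 - <<'E'
from h import *
s=bot.observe(); m,p,d=snap("wrist"); print(m["cx"],m["cy"],s["tool_pos"])
W=world(m,d)
for u0,v in [((163+404)/2/3+220,150+95/3),((201+367)/2/3+220,150+190/3)]: print("rack",onplane(m,u0,v,8))
print("circle top",onplane(m,290/3+220,150+120/3,8))
print("flask bottom edge",onplane(m,294/3+220,150+207/3,48))
# rack edges in several rows
for v in (178,183):
  r=W[v]; k=(abs(r[:,2]-8)<8)&(p[v].min(1)>70); xs=np.nonzero(k)[0]; xs=xs[(xs>250)&(xs<370)]
  print(v,xs.min(),xs.max(),onplane(m,xs.min()-.5,v,8)[:2],onplane(m,xs.max()+.5,v,8)[:2])
E
```

```text
316.8607267862838 199.31159205951158 [ 477.93165609 -251.65183034   78.04982053]
rack [ 476.57188457 -226.69005233    8.        ]
rack [ 476.63492499 -250.00045326    8.        ]
circle top [ 478.09298598 -232.70908839    8.        ]
flask bottom edge [ 478.78973265 -241.17597234   48.        ]
178 274 353 [ 447.80774736 -224.03631598] [ 503.96514874 -224.09863316]
183 274 354 [ 447.68195273 -227.61393764] [ 504.77310676 -227.67990358]
```

Request:
apply_moves(
  plan=[
    [0,-0.04,0.4,0,0,0,0],
    [0,0,0.4,0,0,0,0],
    [0,0,0.15,0,0,0,0],
    [0,0,0.08,0,0,0,0],
    [0,0,0.04,0,0,0,0],
    [0,0,0,0,0,0,0],
    [0,0,0,0,0,0,0],
    [0,0,0,0,0,0,0],
  ],
)

```text
t: 9.27
tool_pos: [475.7, -252.0, 34.6]
ee_rot: [2.221, 2.22, 0.001]
ft_force: [-0.3, 0.3, -0.5]
opening: 0.297
gripper_force: 15.0
```

Request:
apply_moves(
  plan=[
    [0,0,0.03,0,0,0,0],
    [0,0,0.02,0,0,0,0],
    [0,0,0,0,0,0,0],
    [0,0,0,0,0,0,0],
  ],
)

```text
t: 9.6
tool_pos: [475.7, -252.0, 32.8]
ee_rot: [2.221, 2.22, 0.0]
ft_force: [-1.9, 0.5, 5.7]
opening: 0.294
gripper_force: 15.0
```

Request:
apply_moves(
  plan=[
    [0,0,0,0,0,0,0.4],
    [0,0,0,0,0,0,0.6],
    [0,0,0,0,0,0,0.8],
    [0,0,0,0,0,0,0.8],
    [0,0,0,0,0,0,0.8],
    [0,0,-0.4,0,0,0,0.8],
    [0,0,-0.8,0,0,0,0.8],
    [0,0,-0.8,0,0,0,0.8],
    [0,0,-0.8,0,0,0,0.8],
    [0,0,-0.8,0,0,0,0.8],
    [0,0,0,0,0,0,0.8],
    [0,0,0,0,0,0,0.8],
  ],
)

```text
t: 10.6
tool_pos: [476.2, -252.3, 177.6]
ee_rot: [2.219, 2.218, 0.001]
ft_force: [-0.1, -0.3, -0.6]
opening: 0.803
gripper_force: 0.0
```

```bash
cat >> h.py <<'E'
def tops(c,rad,name="wrist",lo=22):
    m,p,d=snap(name); W=world(m,d)
    M=((W[...,2]>lo)&(W[...,2]<95)&(np.hypot(W[...,0]-c[0],W[...,1]-c[1])<rad)).astype(np.uint8)
    n,l,st,_=cv2.connectedComponentsWithStats(M)
    for i in range(1,n):
        if st[i,4]>30:
            w=W[l==i]; zt=np.percentile(w[:,2],95); t=w[w[:,2]>zt-4]
            print(st[i],"ztop",zt.round(1),"mid",((t.min(0)+t.max(0))/2).round(1),"size",np.ptp(t,axis=0).round(1))
    return m,p,d
E
python3 - <<'E'
from h import *
print(place(84)); m,p,d=tops(place(84),35); cv2.imwrite("pics/fl_pl.png",cv2.resize(p[120:320,220:420],None,fx=3,fy=3,interpolation=cv2.INTER_CUBIC))
plan(490.8,151.9,36)
E
```

```text
[ 476.07639037 -252.40507786]
[302 177  28  35 902] ztop 64.3 mid [ 475.2 -252.5   63.1] size [19.  19.6  4.5]
yaw -0.02 turn_z units -0.005 shift units [10.098  0.39   3.493] tilt [ 5.e-04 -7.e-04 -1.e+00]
```

View pics/fl_pl.png

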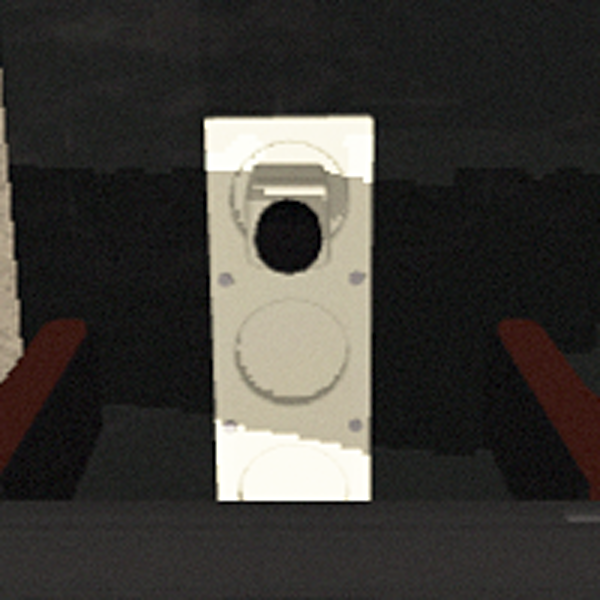

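The flask is seated: its top dropped 4.1 mm from the carrier height, as it should, and it is centred in its recess. Next, the vial.

Request:
apply_moves(
  plan=[
    [0.5,0.03,0,0,0,0,1],
    [1,0.04,0,0,0,0,1],
    [1,0.04,0,0,0,0,1],
    [1,0.04,0,0,0,0,1],
    [1,0.04,0,0,0,0,1],
    [1,0.04,0,0,0,0,1],
    [1,0.04,0,0,0,0,1],
    [1,0.04,0,0,0,0,1],
    [1,0.04,0,0,0,0,1],
    [1,0.04,0,0,0,0,1],
    [0.6,0,0,0,0,0,1],
    [0,0,0,0,0,0,1],
  ],
)

```text
t: 11.65
tool_pos: [489.1, 158.7, 174.7]
ee_rot: [-2.209, -2.228, -0.001]
ft_force: [-0.2, -0.5, -0.5]
opening: 1.004
gripper_force: 0.0
```

Request:
apply_moves(
  plan=[
    [0,0,0.6,0,0,0,1],
    [0,0,0.7,0,0,0,1],
    [0,0,0.7,0,0,0,1],
    [0,0,0.7,0,0,0,1],
    [0,0,0.5,0,0,0,1],
    [0,0,0.25,0,0,0,1],
    [0,0,0,0,0,0,1],
    [0,0,0,0,0,0,1],
    [0,0,0,0,0,0,1],
  ],
)

```text
t: 12.4
tool_pos: [491.5, 152.4, 38.6]
ee_rot: [2.221, 2.221, 0.002]
ft_force: [-0.0, 0.9, -0.3]
opening: 1.003
gripper_force: 0.0
```

Request:
apply_moves(
  plan=[
    [0,0,0.04,0,0,0,0.5],
    [0,0,0,0,0,0,0.4],
    [0,0,0,0,0,0,0.3],
    [0,0,0,0,0,0,0.25],
    [0,0,0,0,0,0,0.15],
    [0,0,0,0,0,0,0.05],
    [0,0,0,0,0,0,0],
    [0,0,0,0,0,0,0],
    [0,0,0,0,0,0,0],
    [0,0,0,0,0,0,0],
  ],
  force=15,
)

```text
t: 13.23
tool_pos: [490.9, 152.2, 36.2]
ee_rot: [-2.222, -2.221, 0.0]
ft_force: [-0.7, 0.3, -0.2]
opening: 0.279
gripper_force: 0.0
```

Request:
apply_moves(
  plan=[
    [0,0,-0.2,0,0,0,0],
    [0,0,-0.5,0,0,0,0],
    [0,0,-0.8,0,0,0,0],
    [0,0,-0.8,0,0,0,0],
    [0,0,-0.8,0,0,0,0],
    [0,0,-0.8,0,0,0,0],
    [0,0,-0.1,0,0,0,0],
    [0,0,0,0,0,0,0],
    [0,0,0,0,0,0,0],
  ],
)

```text
t: 13.98
tool_pos: [490.6, 151.9, 196.1]
ee_rot: [2.222, 2.221, -0.0]
ft_force: [-0.5, -0.3, -0.4]
opening: 0.238
gripper_force: 15.0
```

```bash
python3 - <<'E'
from h import *
x,y=place(28); plan(x,y+.5,33)
E
```

```text
yaw -0.02 turn_z units -0.005 shift units [-11.492  -0.348   4.084] tilt [ 1.e-04 -6.e-04 -1.e+00]
```

```bash
python3 - <<'E'
from h import *
m,p,d=snap("wrist"); a=cv2.resize(p[160:340,220:420],None,fx=2,fy=2,interpolation=cv2.INTER_CUBIC)
ms,ps,ds=snap("side"); q=proj(ms,np.array([[490.6,151.9,196]]))[0].astype(int); print(q)
x0=max(0,q[0]-70);y0=max(0,q[1]-60); b=cv2.resize(ps[y0:y0+120,x0:x0+130],None,fx=3,fy=3,interpolation=cv2.INTER_CUBIC)
c=np.zeros((360,790,3),np.uint8); c[:,:400]=a; c[:b.shape[0],400:400+b.shape[1]]=b; cv2.imwrite("pics/vgrip.png",c)
W=world(ms,ds); k=W[y0:y0+120,x0:x0+130].reshape(-1,3); k=k[np.hypot(k[:,0]-490.6,k[:,1]-151.9)<18]; print(k[:,2].min(), np.percentile(k[:,2],[1,3,10]))
E
```

```text
[282 199]
161.931754618176 [164.1387015  166.75516945 174.42420017]
```

View pics/vgrip.png

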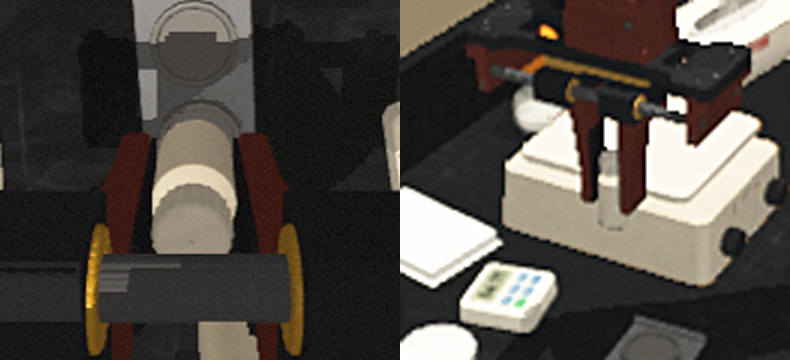

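The vial is held upright. Its bottom is about 33 mm below the TCP because the grip took hold slightly late, so I expect contact at a TCP height of about 36. Carrying on.

Request:
apply_moves(
  plan=[
    [-0.5,0,0,0,0,0,0],
    [-1,-0.03,0,0,0,0,0],
    [-1,-0.03,0,0,0,0,0],
    [-1,-0.04,0,0,0,0,0],
    [-1,-0.04,0,0,0,0,0],
    [-1,-0.04,0,0,0,0,0],
    [-1,-0.04,0,0,0,0,0],
    [-1,-0.04,0,0,0,0,0],
    [-1,-0.04,0,0,0,0,0],
    [-1,-0.03,0,0,0,0,0],
    [-1,-0.02,0,0,0,0,0],
    [-1,0,0,0,0,0,0],
  ],
)

```text
t: 15.08
tool_pos: [475.4, -309.3, 194.5]
ee_rot: [-2.219, -2.219, 0.001]
ft_force: [1.0, 0.6, 0.1]
opening: 0.237
gripper_force: 15.0
```

Request:
apply_moves(
  plan=[
    [0,0,0.7,0,0,0,0],
    [0,0,0.7,0,0,0,0],
    [0,0,0.7,0,0,0,0],
    [0,0,0.7,0,0,0,0],
    [0,0,0.5,0,0,0,0],
    [0,0,0.3,0,0,0,0],
    [0,0,0,0,0,0,0],
    [0,0,0,0,0,0,0],
    [0,0,0,0,0,0,0],
  ],
)

```text
t: 15.83
tool_pos: [477.5, -307.9, 53.1]
ee_rot: [2.221, 2.221, 0.001]
ft_force: [-0.1, -0.4, -0.3]
opening: 0.238
gripper_force: 15.0
```

```bash
python3 - <<'E'
from h import *
x,y=place(28); plan(x,y+.3,37)
E
```

```text
yaw -0.0 turn_z units -0.0 shift units [-0.004 -0.021  0.402] tilt [ 1.1e-03 -5.0e-04 -1.0e+00]
```

Request:
apply_moves(
  plan=[
    [0,0,0.2,0,0,0,0],
    [0,0,0.1,0,0,0,0],
    [0,0,0.05,0,0,0,0],
    [0,0,0,0,0,0,0],
    [0,0,0,0,0,0,0],
    [0,0,0,0,0,0,0],
  ],
)

```text
t: 16.33
tool_pos: [476.9, -307.8, 38.5]
ee_rot: [2.221, 2.221, 0.0]
ft_force: [-0.0, -0.2, 0.1]
opening: 0.236
gripper_force: 15.0
```

Request:
apply_moves(
  plan=[
    [0,0,0.04,0,0,0,0],
    [0,0,0,0,0,0,0],
    [0,0,0,0,0,0,0],
  ],
)

```text
t: 16.58
tool_pos: [476.8, -307.8, 36.6]
ee_rot: [-2.222, -2.221, 0.0]
ft_force: [-0.3, -0.4, -0.4]
opening: 0.232
gripper_force: 15.0
```

Request:
apply_moves(
  plan=[
    [0,0,0.04,0,0,0,0],
    [0,0,0,0,0,0,0],
    [0,0,0,0,0,0,0],
  ],
)

```text
t: 16.83
tool_pos: [476.7, -307.7, 35.0]
ee_rot: [-2.221, -2.221, 0.0]
ft_force: [0.3, -0.4, -0.8]
opening: 0.239
gripper_force: 15.0
```

Request:
apply_moves(
  plan=[
    [0,0,0.04,0,0,0,0],
    [0,0,0,0,0,0,0],
    [0,0,0,0,0,0,0],
  ],
)

```text
t: 17.08
tool_pos: [477.3, -307.9, 34.2]
ee_rot: [2.221, 2.221, 0.0]
ft_force: [-1.3, 1.0, 6.5]
opening: 0.24
gripper_force: 15.0
```

Request:
apply_moves(
  plan=[
    [0,0,0,0,0,0,0.35],
    [0,0,0,0,0,0,0.5],
    [0,0,0,0,0,0,0.8],
    [0,0,0,0,0,0,0.8],
    [0,0,0,0,0,0,0.8],
    [0,0,-0.4,0,0,0,0.8],
    [0,0,-0.8,0,0,0,0.8],
    [0,0,-0.8,0,0,0,0.8],
    [0,0,-0.8,0,0,0,0.8],
    [0,0,-0.8,0,0,0,0.8],
    [0,0,0,0,0,0,0.8],
    [0,0,0,0,0,0,0.8],
  ],
)

```text
t: 18.08
tool_pos: [477.8, -308.4, 179.3]
ee_rot: [2.219, 2.218, 0.001]
ft_force: [0.1, -0.1, -1.1]
opening: 0.802
gripper_force: 0.0
```

```bash
python3 - <<'E'
from h import *
print(place(28)); tops(place(28)+[0,28],80)
plan(488.2,209.2,36)
E
```

```text
[ 476.69213012 -308.40169262]
[299 118  30  30 882] ztop 64.3 mid [ 475.7 -252.7   63.4] size [18.9 18.5  3.8]
[302 178  25  29 528] ztop 58.9 mid [ 477.2 -307.6   57.7] size [16.9 17.4  5.5]
yaw -0.02 turn_z units -0.006 shift units [12.931  0.286  3.531] tilt [ 5.e-04 -7.e-04 -1.e+00]
```

Request:
apply_moves(
  plan=[
    [0.6,0.02,0,0,0,0,1],
    [1,0.03,0,0,0,0,1],
    [1,0.03,0,0,0,0,1],
    [1,0.03,0,0,0,0,1],
    [1,0.03,0,0,0,0,1],
    [1,0.03,0,0,0,0,1],
    [1,0.03,0,0,0,0,1],
    [1,0.03,0,0,0,0,1],
    [1,0.03,0,0,0,0,1],
    [1,0.03,0,0,0,0,1],
    [1,0,0,0,0,0,1],
    [1,0,0,0,0,0,1],
  ],
)

```text
t: 19.13
tool_pos: [487.1, 157.6, 175.7]
ee_rot: [-2.221, -2.22, 0.004]
ft_force: [1.1, -1.2, 0.1]
opening: 1.0
gripper_force: 0.0
```

Request:
apply_moves(
  plan=[
    [0.9,0,0,0,0,0,1],
    [0.43,0,0,0,0,0,1],
    [0,0,0.5,0,0,0,1],
    [0,0,0.7,0,0,0,1],
    [0,0,0.7,0,0,0,1],
    [0,0,0.7,0,0,0,1],
    [0,0,0.5,0,0,0,1],
    [0,0,0.25,0,0,0,1],
    [0,0,0,0,0,0,1],
    [0,0,0,0,0,0,1],
    [0,0,0,0,0,0,1],
  ],
)

```text
t: 20.05
tool_pos: [488.9, 209.9, 44.2]
ee_rot: [2.221, 2.221, 0.002]
ft_force: [-0.1, -0.2, 0.5]
opening: 0.999
gripper_force: 0.0
```

Descend 8 mm, then close with extra hold rows.

Request:
apply_moves(
  plan=[
    [0,0,0.2,0,0,0,0.6],
    [0,0,0,0,0,0,0.45],
    [0,0,0,0,0,0,0.4],
    [0,0,0,0,0,0,0.3],
    [0,0,0,0,0,0,0.2],
    [0,0,0,0,0,0,0.1],
    [0,0,0,0,0,0,0],
    [0,0,0,0,0,0,0],
    [0,0,0,0,0,0,0],
    [0,0,0,0,0,0,0],
    [0,0,0,0,0,0,0],
    [0,0,0,0,0,0,0],
  ],
  force=15,
)

```text
t: 21.05
tool_pos: [488.5, 209.4, 35.5]
ee_rot: [2.222, 2.221, 0.0]
ft_force: [-0.1, -0.5, 0.3]
opening: 0.337
gripper_force: 15.0
```

Request:
apply_moves(
  plan=[
    [0,0,-0.2,0,0,0,0],
    [0,0,-0.5,0,0,0,0],
    [0,0,-0.8,0,0,0,0],
    [0,0,-0.8,0,0,0,0],
    [0,0,-0.8,0,0,0,0],
    [0,0,-0.8,0,0,0,0],
    [0,0,-0.1,0,0,0,0],
    [0,0,0,0,0,0,0],
    [0,0,0,0,0,0,0],
  ],
)

```text
t: 21.8
tool_pos: [488.2, 209.0, 195.3]
ee_rot: [2.222, 2.221, -0.001]
ft_force: [-1.1, 0.5, -0.1]
opening: 0.337
gripper_force: 15.0
```

```bash
python3 - <<'E'
from h import *
x,y=place(-28); plan(x,y+.5,33)
E
```

```text
yaw -0.03 turn_z units -0.006 shift units [-14.32   -0.273   4.064] tilt [ 0.e+00 -5.e-04 -1.e+00]
```

Request:
apply_moves(
  plan=[
    [-0.6,0,0,0,0,0,0],
    [-1,-0.03,0,0,0,0,0],
    [-1,-0.03,0,0,0,0,0],
    [-1,-0.03,0,0,0,0,0],
    [-1,-0.03,0,0,0,0,0],
    [-1,-0.03,0,0,0,0,0],
    [-1,-0.03,0,0,0,0,0],
    [-1,-0.03,0,0,0,0,0],
    [-1,-0.03,0,0,0,0,0],
    [-1,-0.03,0,0,0,0,0],
    [-1,0,0,0,0,0,0],
    [-1,0,0,0,0,0,0],
  ],
)

```text
t: 22.8
tool_pos: [475.9, -256.1, 193.5]
ee_rot: [-2.219, -2.219, 0.002]
ft_force: [1.4, 0.1, -0.9]
opening: 0.335
gripper_force: 15.0
```

Request:
apply_moves(
  plan=[
    [-1,0,0,0,0,0,0],
    [-1,0,0,0,0,0,0],
    [-0.72,0,0,0,0,0,0],
    [0,0,0.4,0,0,0,0],
    [0,0,0.7,0,0,0,0],
    [0,0,0.8,0,0,0,0],
    [0,0,0.8,0,0,0,0],
    [0,0,0.5,0,0,0,0],
    [0,0,0.3,0,0,0,0],
    [0,0,0,0,0,0,0],
    [0,0,0,0,0,0,0],
    [0,0,0,0,0,0,0],
  ],
)

```text
t: 23.8
tool_pos: [478.3, -363.6, 56.4]
ee_rot: [2.221, 2.221, 0.001]
ft_force: [-0.4, -0.0, -0.1]
opening: 0.335
gripper_force: 15.0
```

```bash
python3 - <<'E'
from h import *
x,y=place(-28); plan(x,y+.3,33)
E
```

```text
yaw 0.0 turn_z units 0.0 shift units [-0.012 -0.026  0.584] tilt [ 1.2e-03 -7.0e-04 -1.0e+00]
```

Request:
apply_moves(
  plan=[
    [-0.01,-0.02,0.3,0,0,0,0],
    [0,0,0.2,0,0,0,0],
    [0,0,0.06,0,0,0,0],
    [0,0,0,0,0,0,0],
    [0,0,0,0,0,0,0],
    [0,0,0,0,0,0,0],
  ],
)

```text
t: 24.3
tool_pos: [477.0, -363.9, 33.3]
ee_rot: [2.221, 2.221, 0.0]
ft_force: [-0.1, 0.3, -0.4]
opening: 0.336
gripper_force: 15.0
```

Request:
apply_moves(
  plan=[
    [0,0,0.04,0,0,0,0],
    [0,0,0,0,0,0,0],
    [0,0,0,0,0,0,0],
  ],
)

```text
t: 24.55
tool_pos: [476.8, -363.8, 31.6]
ee_rot: [2.221, 2.221, -0.0]
ft_force: [0.2, -0.0, -0.4]
opening: 0.337
gripper_force: 15.0
```

Request:
apply_moves(
  plan=[
    [0,0,0.03,0,0,0,0],
    [0,0,0,0,0,0,0],
    [0,0,0,0,0,0,0],
  ],
)

```text
t: 24.8
tool_pos: [476.9, -363.9, 31.5]
ee_rot: [2.221, 2.221, -0.001]
ft_force: [-3.7, 1.6, 9.9]
opening: 0.34
gripper_force: 15.0
```

Contact at 31.5, as predicted. Release and lift.

Request:
apply_moves(
  plan=[
    [0,0,0,0,0,0,0.45],
    [0,0,0,0,0,0,0.6],
    [0,0,0,0,0,0,0.8],
    [0,0,0,0,0,0,0.8],
    [0,0,0,0,0,0,0.8],
    [0,0,-0.4,0,0,0,0.8],
    [0,0,-0.8,0,0,0,0.8],
    [0,0,-0.8,0,0,0,0.8],
    [0,0,-0.8,0,0,0,0.8],
    [0,0,-0.8,0,0,0,0.8],
    [0,0,0,0,0,0,0.8],
    [0,0,0,0,0,0,0.8],
  ],
)

```text
t: 25.8
tool_pos: [477.8, -364.5, 176.2]
ee_rot: [2.219, 2.218, 0.001]
ft_force: [-0.8, -0.4, -1.1]
opening: 0.8
gripper_force: 0.0
```

```bash
python3 - <<'E'
from h import *
print(place(-28)); tops(place(28),100)
plan(485.9,265.9,38)
E
```

```text
[ 477.30786988 -364.39830738]
[ 298   46   32   37 1143] ztop 64.3 mid [ 475.9 -253.    63.2] size [19.3 19.2  5.8]
[302 119  26  25 474] ztop 58.8 mid [ 477.3 -308.1   57.4] size [17.5 17.1  5.1]
[299 174  32  39 968] ztop 54.7 mid [ 476.3 -363.9   53. ] size [27.5 28.4  4.6]
yaw -0.02 turn_z units -0.005 shift units [15.748  0.228  3.4  ] tilt [ 5.e-04 -7.e-04 -1.e+00]
```

The jar is seated too (top 54.7, down 4). Last, the tube.

Request:
apply_moves(
  plan=[
    [0.6,0.01,0,0,0,0,1],
    [1,0.02,0,0,0,0,1],
    [1,0.02,0,0,0,0,1],
    [1,0.02,0,0,0,0,1],
    [1,0.02,0,0,0,0,1],
    [1,0.02,0,0,0,0,1],
    [1,0.02,0,0,0,0,1],
    [1,0.02,0,0,0,0,1],
    [1,0.02,0,0,0,0,1],
    [1,0.02,0,0,0,0,1],
    [1,0.02,0,0,0,0,1],
    [1,0.02,0,0,0,0,1],
  ],
)

```text
t: 26.85
tool_pos: [484.6, 101.6, 172.7]
ee_rot: [-2.221, -2.22, 0.004]
ft_force: [1.2, -0.4, -1.0]
opening: 0.997
gripper_force: 0.0
```

Request:
apply_moves(
  plan=[
    [1,0,0,0,0,0,1],
    [1,0,0,0,0,0,1],
    [1,0,0,0,0,0,1],
    [1,0,0,0,0,0,1],
    [0.15,0,0,0,0,0,1],
    [0,0,0,0,0,0,1],
    [0,0,0,0,0,0,1],
    [0,0,0,0,0,0,1],
  ],
)

```text
t: 27.52
tool_pos: [486.0, 263.9, 173.0]
ee_rot: [2.224, 2.219, -0.004]
ft_force: [-0.2, -0.9, 0.5]
opening: 0.997
gripper_force: 0.0
```

```bash
python3 - <<'E'
from h import *
tops((486,266),35); plan(486,266,38)
E
```

```text
[306 179  22  36 619] ztop 80.3 mid [485.6 266.3  78.9] size [16.8 17.4  5. ]
yaw -0.16 turn_z units -0.04 shift units [ 6.300e-02 -2.000e-03  3.383e+00] tilt [-0.0012 -0.002  -1.    ]
```

Request:
apply_moves(
  plan=[
    [0.05,0,0.5,0,0,0,1],
    [0,0,0.7,0,0,0,1],
    [0,0,0.7,0,0,0,1],
    [0,0,0.7,0,0,0,1],
    [0,0,0.5,0,0,0,1],
    [0,0,0.25,0,0,0,0.8],
    [0,0,0,0,0,0,0.6],
    [0,0,0,0,0,0,0.5],
    [0,0,0,0,0,0,0.4],
  ],
)

```text
t: 28.32
tool_pos: [487.1, 268.3, 41.6]
ee_rot: [2.222, 2.22, 0.003]
ft_force: [0.5, 0.0, -0.4]
opening: 0.735
gripper_force: 0.0
```

Request:
apply_moves(
  plan=[
    [0,0,0,0,0,0,0.35],
    [0,0,0,0,0,0,0.3],
    [0,0,0,0,0,0,0.25],
    [0,0,0,0,0,0,0.2],
    [0,0,0,0,0,0,0.1],
    [0,0,0,0,0,0,0],
    [0,0,0,0,0,0,0],
    [0,0,0,0,0,0,0],
    [0,0,0,0,0,0,0],
    [0,0,0,0,0,0,0],
    [0,0,0,0,0,0,0],
    [0,0,0,0,0,0,0],
  ],
  force=15,
)

```text
t: 29.32
tool_pos: [486.1, 268.3, 40.3]
ee_rot: [2.222, 2.221, 0.0]
ft_force: [-0.2, -0.1, 0.5]
opening: 0.198
gripper_force: 15.0
```

Request:
apply_moves(
  plan=[
    [0,0,-0.2,0,0,0,0],
    [0,0,-0.5,0,0,0,0],
    [0,0,-0.8,0,0,0,0],
    [0,0,-0.8,0,0,0,0],
    [0,0,-0.8,0,0,0,0],
    [0,0,-0.8,0,0,0,0],
    [0,0,-0.1,0,0,0,0],
    [0,0,0,0,0,0,0],
    [0,0,0,0,0,0,0],
  ],
)

```text
t: 30.07
tool_pos: [485.9, 267.8, 200.1]
ee_rot: [2.221, 2.221, -0.0]
ft_force: [0.5, 0.3, -1.1]
opening: 0.196
gripper_force: 15.0
```

```bash
python3 - <<'E'
from h import *
x,y=place(-84); plan(x,y+2,37)
E
```

```text
yaw -0.02 turn_z units -0.005 shift units [-17.152  -0.199   4.086] tilt [ 1.e-04 -6.e-04 -1.e+00]
```

Request:
apply_moves(
  plan=[
    [-0.6,0,0,0,0,0,0],
    [-1,-0.02,0,0,0,0,0],
    [-1,-0.02,0,0,0,0,0],
    [-1,-0.02,0,0,0,0,0],
    [-1,-0.02,0,0,0,0,0],
    [-1,-0.02,0,0,0,0,0],
    [-1,-0.02,0,0,0,0,0],
    [-1,-0.02,0,0,0,0,0],
    [-1,-0.02,0,0,0,0,0],
    [-1,-0.02,0,0,0,0,0],
    [-1,-0.02,0,0,0,0,0],
    [-1,-0.02,0,0,0,0,0],
  ],
)

```text
t: 31.07
tool_pos: [475.4, -197.5, 198.4]
ee_rot: [-2.219, -2.219, 0.002]
ft_force: [0.5, 0.6, -0.9]
opening: 0.199
gripper_force: 15.0
```

Request:
apply_moves(
  plan=[
    [-1,0,0,0,0,0,0],
    [-1,0,0,0,0,0,0],
    [-1,0,0,0,0,0,0],
    [-1,0,0,0,0,0,0],
    [-1,0,0,0,0,0,0],
    [-0.55,0,0,0,0,0,0],
    [0,0,0.6,0,0,0,0],
    [0,0,0.8,0,0,0,0],
    [0,0,0.8,0,0,0,0],
    [0,0,0.7,0,0,0,0],
    [0,0,0.4,0,0,0,0],
    [0,0,0.2,0,0,0,0],
  ],
)

```text
t: 32.07
tool_pos: [474.3, -415.6, 55.1]
ee_rot: [-2.215, -2.216, 0.002]
ft_force: [-0.7, 0.6, -0.4]
opening: 0.198
gripper_force: 15.0
```

Request:
apply_moves(
  plan=[
    [0,0,0,0,0,0,0],
    [0,0,0,0,0,0,0],
    [0,0,0,0,0,0,0],
  ],
)

```text
t: 32.32
tool_pos: [477.8, -418.1, 61.2]
ee_rot: [2.221, 2.22, 0.0]
ft_force: [-0.3, -0.2, -0.5]
opening: 0.197
gripper_force: 15.0
```

```bash
python3 - <<'E'
from h import *
x,y=place(-84); plan(x,y+2,37)
E
```

```text
yaw -0.01 turn_z units -0.001 shift units [-0.007  0.003  0.604] tilt [ 1.1e-03 -9.0e-04 -1.0e+00]
```

Request:
apply_moves(
  plan=[
    [0,0,0.3,0,0,0,0],
    [0,0,0.2,0,0,0,0],
    [0,0,0.07,0,0,0,0],
    [0,0,0,0,0,0,0],
    [0,0,0,0,0,0,0],
    [0,0,0,0,0,0,0],
  ],
)

```text
t: 32.82
tool_pos: [477.3, -417.8, 37.6]
ee_rot: [2.221, 2.221, 0.0]
ft_force: [0.1, 0.3, 0.2]
opening: 0.2
gripper_force: 15.0
```

Request:
apply_moves(
  plan=[
    [0,0,0.05,0,0,0,0],
    [0,0,0,0,0,0,0],
    [0,0,0,0,0,0,0],
  ],
)

```text
t: 33.07
tool_pos: [477.7, -418.2, 36.3]
ee_rot: [2.221, 2.22, 0.0]
ft_force: [0.4, 0.0, 4.9]
opening: 0.196
gripper_force: 15.0
```

Contact at 36.3, as predicted. Release, lift, check.

Request:
apply_moves(
  plan=[
    [0,0,0,0,0,0,0.3],
    [0,0,0,0,0,0,0.5],
    [0,0,0,0,0,0,0.8],
    [0,0,0,0,0,0,0.8],
    [0,0,0,0,0,0,0.8],
    [0,0,-0.4,0,0,0,0.8],
    [0,0,-0.8,0,0,0,0.8],
    [0,0,-0.8,0,0,0,0.8],
    [0,0,-0.8,0,0,0,0.8],
    [0,0,-0.8,0,0,0,0.8],
    [0,0,-0.5,0,0,0,0.8],
    [0,0,0,0,0,0,0.8],
  ],
)

```text
t: 34.07
tool_pos: [479.6, -419.2, 204.8]
ee_rot: [2.216, 2.215, 0.001]
ft_force: [0.8, -0.5, 0.7]
opening: 0.804
gripper_force: 0.0
```

```bash
python3 - <<'E'
from h import *
m,p,d=tops(RC,130)
ms,ps,ds=snap("side"); t,_=eyes.snapshot("top")
c=np.zeros((600,800,3),np.uint8); c[:400,:480]=cv2.resize(p[0:300,160:520],(480,400)); c[400:,:540]=cv2.resize(ps[130:250,300:450],(540,432))[:200]
b=cv2.resize(t[170:260,300:460],(320,180)); c[:180,480:]=b; cv2.imwrite("pics/fin.png",c)
E
```

```text
[296   0  30  25 694] ztop 63.3 mid [ 475.6 -260.4   62.4] size [17.2  5.4  6. ]
[302  56  23  28 492] ztop 58.9 mid [ 477.4 -308.3   57.7] size [17.5 17.3  4.4]
[297 116  31  32 757] ztop 54.7 mid [ 476.3 -364.1   53.5] size [27.9 28.2  4.4]
[304 176  19  30 466] ztop 76.4 mid [ 477.  -419.9   74.9] size [16.4 17.7  4.9]
```

View pics/fin.png

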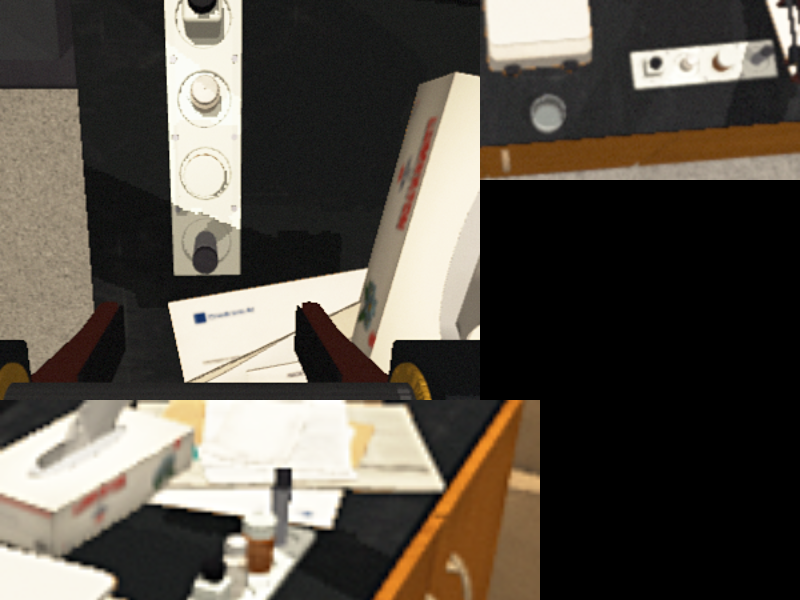

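All four stand upright in the mirrored order, left to right: flask, vial, jar, tube. In the left panel they are at (205,10), (205,95), (205,172) and (205,250), and the beaker (547,113 in the inset) is where it was.

```bash
python3 -c "
from cell import close_job
print(close_job())"
```

```text
the job is handed in; nothing more can be done
None
```

The job is handed in: the square bottle, vial, jar and steel tube stand upright in the white rack from left to right, the mirror of their starting order, and the beaker was not touched; it took about 34 s of the 115 s allowed.

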